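# Book out the lock-up cage and hold its sticking gate ajar

### The job

Book the cage out first: pick up the hand scanner, hold it level and still, looking squarely at the middle of the barcode label on the cage roof from about 10 cm away for a good second, then stand it back upright on its mat, near the middle, and let go. Then take the orange knob of the gate's bolt, raise the sagging bolt so that its nose clears the keeper's bent red lip while you draw it left (never force it against the keeper), and swing the spring-loaded gate about 20 degrees open. Finish with the fingers still on the knob, holding the gate steady there against its spring with the bolt drawn, without disturbing the other things on the table.

Things in the scene. Friction and masses are not known exactly. Their poses are not given: they have to be found in the camera images.
- scanner: Yellow and black hand-held barcode scanner standing upright on a mat, 142 mm tall, 0.2 to 0.36 kg. Origin: centre of its underside; z up, +x the way its beam looks. Round black foot 72 mm across and 12 mm high; handle 32 x 28 mm; on top the yellow head, a level box 90 mm long in x (-45 to +45 mm), 44 mm wide in y, from 102 to 142 mm above the underside. Grip the head across its 44 mm width from above, at x = 0.
- scanner_nose (a point): Middle of the scanner's dark red window, 49 mm ahead (+x) of the scanner's origin and 122 mm above its underside. The beam runs straight along the scanner's +x from here. It reads a label 50 to 150 mm ahead of it.
- mat: Black round rubber mat, 130 mm across, 3 mm thick, fixed on the table: the scanner's place. Origin: centre of its underside.
- cage: Bench-top lock-up cage, fixed on the table: 240 mm deep (x) by 340 mm wide (y), clear roof 150 mm above the table, gate on its front (-x) side, which faces the robot. Origin: centre of its underside; x towards the back, y to the left as seen from the robot, z up.
- tag (a point): Centre of the white barcode label (80 mm wide, 50 mm tall on its slope) on the cage roof, 200 mm above the table, 66 mm in front of and 100 mm to the left (+y) of the cage's centre. It faces the cage's front (-x) and leans back 40 degrees. To read it, the scanner is held level, looking along the cage's +x (within 30 degrees), the beam's line passing within 20 mm sideways and 14 mm up or down of this point, and kept still for about a second.
- knob: Orange upright round post on the bolt, 16 mm in diameter, the handle of the bolt. Origin: on its axis, 183 mm above the table when the bolt lies low, 22 mm below its top end and 65 mm above the bolt's axis. The gate's top edge and the guides reach 148 mm above the table, so the post is free from there to its top at 205 mm. It stands 26 mm in front of the gate's middle plane and turns with the gate; its x and y axes are those of the cage while the gate is shut.
- bolt_pull (a joint): How far the bolt is drawn, m: 0 fully shot, 0.065 fully drawn. It slides towards the hinge (the gate's +y, left), with about 1.2 N of friction, and has no spring. While the bolt lies low its nose meets the keeper's bent lip at about 0.006 and goes no farther; once raised it is clear of the keeper beyond 0.034.
- bolt_lift (a joint): How far the sagging bolt is raised in its oversize guides, m: 0 lying low (as it starts), 0.020 touching the guides' top. The bolt's nose clears the lip from 0.009 up. It falls back by its own weight (about 1.6 N).
- lip (a point): Top of the red bent lip (12 mm thick along the bolt) of the steel keeper on the cage's right front post, 110 mm above the table. The bolt is 12 mm thick, its axis 118 mm above the table when low; the nose at its right end hangs 8 mm below this lip's top, beyond it. The keeper's front cheek stops the gate until the bolt is drawn.
- keeper: The steel keeper itself, fixed on the cage's right front post: floor, front cheek 145 mm above the table at its top, and the red lip. Origin and axes are those of the cage. Pressing on it with 40 N or more counts as forcing it.
- gate (a joint): Angle of the blue gate, rad: 0 shut, grows as its right edge comes out towards the robot (clockwise from above), up to 1.2. A spring hinge pulls it shut: 0.3 N m when shut, 0.6 N m per rad more as it opens; let go, it swings shut.
- gate_hinge (a point): On the gate's upright hinge axis, at the gate's left (+y) end, 118 mm above the table. With the bolt shot the knob's axis lies 233 mm to the right (-y) of it and 26 mm in front of it.
- screwdriver: green-handled screwdriver, about 200 mm long, lying on the table; leave it alone; its origin lies under its middle
- frame_a: loose grey printed frame, 130 x 116 mm with a 50 mm leg, 14 mm thick, lying flat; leave it alone; origin under the middle of the frame
- frame_b: loose grey printed frame, 100 x 96 mm with a 40 mm leg, 14 mm thick, lying flat; leave it alone; origin under the middle of the frame
- tape: blue ring (reel), 90 mm across, 24 mm high; leave it alone; origin under its centre
- glass: amber glass, 68 mm across, 85 mm high; leave it alone; origin under its centre
- bits_box: small open black box, 90 x 60 x 35 mm; leave it alone; origin under its centre

How it is judged:
By the outcome, as a careful person would: the job done as asked, in the order asked, and still so for the second after the job is handed in, while the arm keeps its last pose, push and grip.
It also fails if it takes over 64 s, if anything falls off the work surface, if the arm or the gripper's body presses on something with over 40 N, if the wrist force passes 120 N, or if a joint passes its speed limit or range.

### The arm

A 6-joint arm with a two-finger parallel gripper is mounted at the origin on the work surface. World frame = base frame: x ahead of the robot, y to its left, z up, the work surface at z = 0. Lengths are in m, angles in rad, forces in N, time in s.
With the tool pointing down it reaches from about 0.35 to 0.775 m from the base axis. Payload 5.5 kg.
Tool frame: the origin (TCP) lies midway between the tips of the shut fingers; the grasp point (between the pads) lies grasp_offset behind it (grasp_offset is the distance from the TCP to the grasp point, in m); z points along the fingers, y is the line along which they close (so a half turn about z gives the same grasp; the last joint's range is limited). The gripper opens to 85 mm and grips with 20 to 120 N. Pads are 22 mm wide; open, the fingers measure 114 mm over their backs; the gripper's body (76 mm by 85 mm) begins 54 mm behind the grasp point. The pads swing forward as they close: fully open they stand 13 mm farther back than shut.
Start: joints at [-1.473, 0.313, 0.046, 1.304, 0, 1.431], TCP at [0.135, -0.559, 0.231] pointing down, gripper open.
Joint ranges: [-2.76, 2.76], [-0.86, 1.69], [-1.03, 1.26], [-2.2, 2.34], [-1.47, 1.5], [-3.14, 3.14]. Speed limits (rad/s): [2.57, 2.57, 3.14, 3.14, 3.14, 3.14].

### API

Orientations are given as a unit quaternion [w, x, y, z].
In Python, from workcell import * gives the robot as it stands.
- The arm moves only by the tool step_arm, never from a script. Its argument "deltas" is a list of rows, each a list of 7 numbers: the shift along the world's x, y, z in mm, then the turn, a rotation vector about the world's x, y, z in degrees, then the gripper's target within -1 to 1 (fully open at 1, half-way at 0, shut at -1). A call has 1 to 5 rows; each row shifts and turns the commanded pose from where the row before left it; what a row does not reach is not made up. A row lasts 1/10 s, in which the tool goes at most 50 mm and 8.59 degrees, less where a joint would pass 70% of its speed; a pose out of reach is approached as far as the arm can. A call is refused whole if a number of a shift passes 50 or a number of a turn 8.59, either way. A call with a gripper value outside its range is refused whole. The fingers move at their own pace and stop on an object; "newtons" is the grip in N (left out, the last holds). Time passes only in rows, so rows that do not move let the fingers close. It gives the time, the measured TCP pose, the force, the opening and the grip force at its end, in the units of the state.
- get_state(): the state, without advancing time (a new reading comes with each control period).
- read_camera(name): name is "scene" or "top"; returns a dict with "image" (384x512x3 uint8, red, green, blue), "z_map" (384x512 float32, m along the optical axis (not along the pixel's ray), 0 where there is no reading), "K" (3x3 intrinsics, pixels), "world_from_camera" (4x4, takes a point from camera to world coordinates). Camera axes: x right, y down, z forward; pixel columns grow to the right and rows downward; lengths in m; the calibration is good to about 2 mm. A picture is of the moment at which its call begins.
- hand_in(): hands the job in; it is judged then, once.
The state is a dict: "clock": time; "joint_pos": joint angles; "qvel": joint speeds; "tau": joint torques, N m; "tcp_pos": TCP position; "orientation": TCP orientation; "wrist_force": force on the tool from outside, world axes, zero at the start; "ft_torque": the same for the moment, N m; "finger_gap": finger opening in m; "grip_force": force on a finger pad.
Only numpy, scipy, OpenCV 4.12 (cv2) and the standard library are available. Lean on these libraries where they do the work, as an engineer would, in place of code of your own. Each camera call takes 0.05 s, during which the arm holds its last target. There are 200 camera calls.

## Working session

There is one attempt and no reset: what is moved stays moved. The work goes in short steps, Python scripts to look and compute and a tool call to move; the robot and the scene stay as the last step left them, time stands still between calls to the robot, and variables do not carry over. Pictures are saved under pics/ and viewed, at most 10 in all, crops included, and the job is handed in when it is done.

Besides the shell and the picture viewer there is one more tool, called as name([rows], argument=value, ...), one row to a line, values as JSON. step_arm: Moves the arm, as the interface text tells. Its arguments: {"type":"object","properties":{"deltas":{"type":"array","items":{"type":"array","items":{"type":"number"}}},"newtons":{"type":"number"}},"required":["deltas"]}

```bash
mkdir -p pics; cat > h.py <<'E'
from workcell import *
import numpy as np, cv2
def snap(n,f):
    c=read_camera(n); cv2.imwrite('pics/'+f+'.png',cv2.cvtColor(c['image'],cv2.COLOR_RGB2BGR)); np.savez('pics/'+f,**c); return c
def pts(c):
    z=c['z_map']; v,u=np.indices(z.shape); K=c['K']
    p=np.stack([(u-K[0,2])/K[0,0]*z,(v-K[1,2])/K[1,1]*z,z,np.ones_like(z)],-1)
    return (p@c['world_from_camera'].T)[...,:3]
E
python3 - <<'E'
from h import *
print(get_state())
a=snap('scene','s0');b=snap('top','t0')
for c in(a,b):print(c['K'].tolist(),c['world_from_camera'].round(3).tolist())
E
```

```text
{'clock': 0.0, 'joint_pos': array([-1.47261700e+00,  3.14001421e-01,  4.49629938e-02,  1.30360547e+00,
        2.35129145e-05,  1.43120960e+00]), 'qvel': array([-5.39573422e-04,  5.65622285e-04,  5.37217258e-05, -1.50391884e-03,
       -2.05932954e-03,  1.33943940e-03]), 'tau': array([-6.25820066e-04, -4.80628037e+01,  2.98533475e+01,  1.94102823e-02,
       -2.32536941e-04,  2.07283875e-05]), 'tcp_pos': array([ 0.13538445, -0.5582992 ,  0.23040176]), 'orientation': array([-9.23343638e-04,  9.92941309e-01,  1.18603131e-01,  3.08783371e-05]), 'wrist_force': array([-0.05911014, -1.2594597 , -0.30936361]), 'ft_torque': array([-0.03570535, -0.01088738,  0.02815708]), 'grip_force': 0.0, 'finger_gap': 0.08548789735237568}
[[402.1833815037057, 0.0, 254.09933384727256], [0.0, 402.1833815037057, 188.71079285001267], [0.0, 0.0, 1.0]] [[-0.6, 0.495, -0.628, 1.365], [0.799, 0.348, -0.49, 0.613], [-0.024, -0.796, -0.605, 0.925], [0.0, 0.0, 0.0, 1.0]]
[[403.36582172892645, 0.0, 262.0951741181978], [0.0, 403.36582172892645, 189.69923267523865], [0.0, 0.0, 1.0]] [[0.016, -0.997, 0.075, 0.433], [-1.0, -0.016, -0.007, -0.029], [0.008, -0.075, -0.997, 1.414], [0.0, 0.0, 0.0, 1.0]]
```

View pics/s0.png

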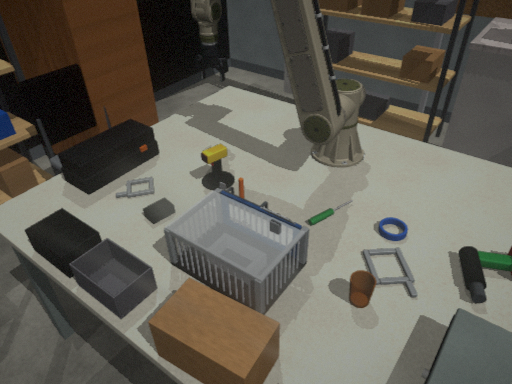

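View pics/t0.png

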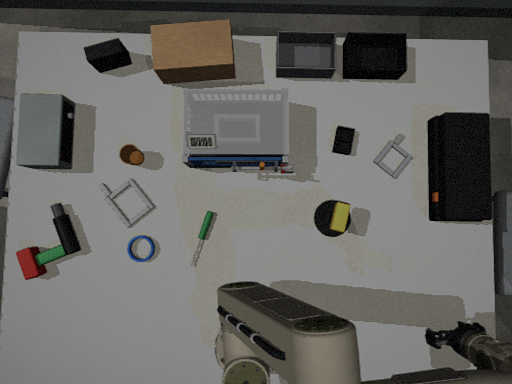

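The top view shows the scanner at about (338,217), the knob at (262,165), the label at (200,141), and the cage spanning columns 183–290 and rows 88–168. Next I'll measure these.

```bash
python3 - <<'E'
from h import *
for f in('t0','s0'):
    c=dict(np.load(f'pics/{f}.npz')); P=pts(c); hsv=cv2.cvtColor(c['image'],cv2.COLOR_RGB2HSV); H,S,V=cv2.split(hsv)
    X,Y,Z=P[...,0],P[...,1],P[...,2]; ok=c['z_map']>0
    def rep(n,m):
        q=P[m]; print(f,n,len(q)); 
        if len(q)>3:
            r=cv2.minAreaRect((q[:,:2]*1000).astype(np.float32)); print('  med',np.median(q,0).round(4),'mn',q.min(0).round(3),'mx',q.max(0).round(3),'rect',np.round(r[0]),np.round(r[1]),round(r[2],1))
    rep('yellow top',ok&(H>18)&(H<35)&(S>130)&(V>90)&(Z>.135)&(Z<.152)&(Y<0))
    rep('orange',ok&(H>3)&(H<17)&(S>140)&(Z>.15)&(Z<.22)&(abs(Y)<.2)&(X<.65)&(X>.3))
    rep('orangetop',ok&(H>3)&(H<17)&(S>140)&(Z>.198)&(Z<.212)&(abs(Y)<.2)&(X<.65)&(X>.3))
    rep('cage',ok&(Z>.14)&(Z<.158)&(X>.5)&(X<.85)&(abs(Y)<.3))
    rep('tag',ok&(Z>.175)&(Z<.23)&(X>.5)&(X<.7)&(Y>0.05)&(Y<.3))
    rep('blue',ok&(H>100)&(H<125)&(S>120)&(Z>.12)&(X>.45)&(X<.7)&(abs(Y)<.3))
    rep('black mat',ok&(V<60)&(Z<.008)&(Z>-.003)&(X>.3)&(X<.5)&(Y<-.15)&(Y>-.33))
c=dict(np.load('pics/t0.npz'));im=c['image'][75:240,170:370]
cv2.imwrite('pics/c0.png',cv2.resize(cv2.cvtColor(im,cv2.COLOR_RGB2BGR),None,fx=4,fy=3.6,interpolation=2)[:600])
E
```

```text
t0 yellow top 375
  med [ 0.4473 -0.2843  0.1452] mn [ 0.403 -0.313  0.137] mx [ 0.494 -0.257  0.151] rect [ 448. -286.] [43. 88.] 78.0
t0 orange 28
  med [ 0.5991 -0.0356  0.2042] mn [ 0.595 -0.042  0.163] mx [ 0.609 -0.029  0.21 ] rect [602. -36.] [14. 12.] 1.0
t0 orangetop 20
  med [ 0.6023 -0.0356  0.2052] mn [ 0.596 -0.042  0.202] mx [ 0.609 -0.029  0.21 ] rect [602. -36.] [12. 12.] 3.4
t0 cage 6961
  med [0.7431 0.0408 0.1505] mn [ 0.59  -0.135  0.141] mx [0.85  0.222 0.158] rect [720.  44.] [261. 356.] 0.1
t0 tag 470
  med [0.6721 0.1492 0.203 ] mn [0.652 0.105 0.175] mx [0.691 0.195 0.226] rect [672. 150.] [39. 89.] 0.8
t0 blue 339
  med [0.6267 0.0596 0.1484] mn [ 0.619 -0.096  0.122] mx [0.634 0.2   0.156] rect [626.  52.] [ 11. 295.] 0.9
t0 black mat 373
  med [ 0.4331 -0.253   0.0037] mn [ 0.382 -0.329 -0.003] mx [ 0.497 -0.221  0.008] rect [ 438. -269.] [123.  91.] 19.5
s0 yellow top 185
  med [ 0.4524 -0.2771  0.1454] mn [ 0.407 -0.31   0.135] mx [ 0.497 -0.251  0.15 ] rect [ 450. -283.] [45. 87.] 73.5
s0 orange 60
  med [ 0.6062 -0.0313  0.1848] mn [ 0.599 -0.037  0.151] mx [ 0.61  -0.025  0.208] rect [604. -32.] [12. 11.] 25.4
s0 orangetop 14
  med [ 0.606  -0.032   0.2058] mn [ 0.599 -0.037  0.199] mx [ 0.61  -0.025  0.208] rect [605. -32.] [13.  9.] 37.8
s0 cage 6825
  med [0.7495 0.0667 0.151 ] mn [ 0.5   -0.282  0.14 ] mx [0.85  0.225 0.158] rect [711. -37.] [570. 304.] 77.4
s0 tag 176
  med [0.6843 0.1548 0.1965] mn [0.653 0.107 0.175] mx [0.692 0.198 0.226] rect [672. 153.] [39. 90.] 0.5
s0 blue 82
  med [0.6284 0.0184 0.1492] mn [ 0.621 -0.088  0.144] mx [0.633 0.198 0.153] rect [627.  55.] [ 12. 286.] 0.1
s0 black mat 173
  med [ 0.4449 -0.2649  0.0044] mn [ 0.385 -0.329 -0.001] mx [ 0.5   -0.221  0.008] rect [ 450. -271.] [ 97. 120.] 70.8
```

View pics/c0.png

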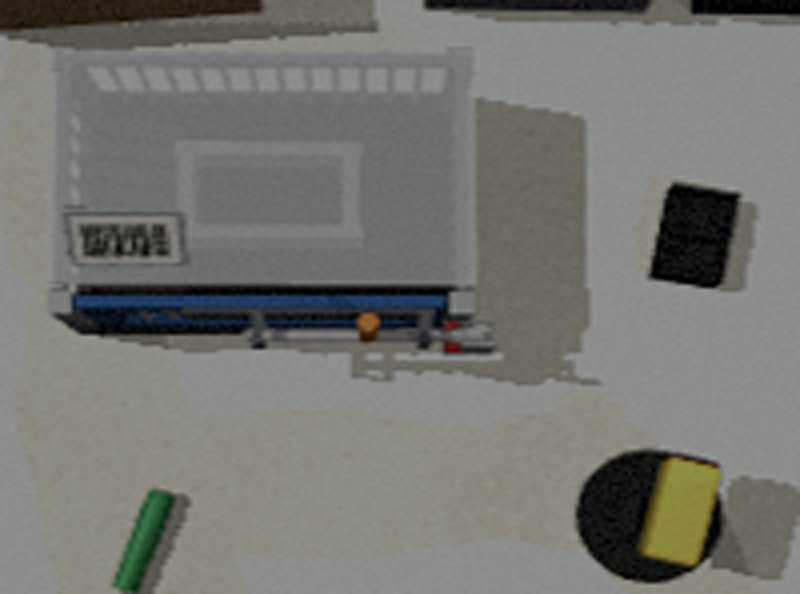

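The crop shows the red window at the scanner's far end, so it has a yaw of about -14°. The knob is at about (.603,-.034), the tag at (.672,.151), and the mat centre at (.443,-.285). I'll start moving and turn the tool +152° on the way.

```bash
python3 -c "
import workcell as w
print([(k,v) for k,v in vars(w).items() if isinstance(v,(int,float,dict)) and not k.startswith('__')])"
```

```text
[('grasp_offset', 0.0187)]
```

step_arm([
  [30,25,10,0,0,8.5,1],
  [30,25,10,0,0,8.5,1],
  [30,25,0,0,0,8.5,1],
  [30,25,0,0,0,8.5,1],
  [30,25,0,0,0,8.5,1],
])

```text
clock: 0.6
tcp_pos: [0.2863, -0.4326, 0.2511]
orientation: [-0.0, 0.881, 0.473, 0.0]
wrist_force: [0.9, -0.3, -0.7]
finger_gap: 0.0854
grip_force: 0.0
```

step_arm([
  [30,25,0,0,0,8.5,1],
  [30,25,0,0,0,8.5,1],
  [30,25,0,0,0,8.5,1],
  [30,25,0,0,0,8.5,1],
  [30,25,0,0,0,8.5,1],
])

```text
clock: 1.1
tcp_pos: [0.4363, -0.3075, 0.251]
orientation: [-0.0, 0.65, 0.76, 0.0]
wrist_force: [1.3, -0.4, -0.0]
finger_gap: 0.0854
grip_force: 0.0
```

step_arm([
  [14,23,0,0,0,8.5,1],
  [0,0,0,0,0,8.5,1],
  [0,0,0,0,0,8.5,1],
  [0,0,0,0,0,8.5,1],
  [0,0,0,0,0,8.5,1],
])

```text
clock: 1.6
tcp_pos: [0.4493, -0.2854, 0.2508]
orientation: [-0.0, 0.33, 0.944, 0.0]
wrist_force: [0.3, -0.1, -0.5]
finger_gap: 0.0852
grip_force: 0.0
```

step_arm([
  [0,0,0,0,0,8.5,1],
  [0,0,0,0,0,8.5,1],
  [0,0,0,0,0,8,1],
  [0,0,0,0,0,0,1],
])

```text
clock: 2.0
tcp_pos: [0.4492, -0.2857, 0.2509]
orientation: [-0.0, 0.121, 0.993, 0.0]
wrist_force: [0.1, 0.5, 0.6]
finger_gap: 0.0849
grip_force: 0.0
```

step_arm([
  [0,0,-45,0,0,0,1],
  [0,0,-45,0,0,0,1],
  [0,0,-34,0,0,0,1],
  [0,0,-20,0,0,0,1],
  [0,0,0,0,0,0,1],
])

```text
clock: 2.5
tcp_pos: [0.4472, -0.284, 0.1039]
orientation: [-0.003, 0.122, 0.992, 0.002]
wrist_force: [0.6, 0.7, -0.3]
finger_gap: 0.0853
grip_force: 0.0
```

step_arm([
  [0,0,0,0,0,0,-0.3],
  [0,0,0,0,0,0,-0.3],
  [0,0,0,0,0,0,-0.3],
  [0,0,0,0,0,0,-0.3],
  [0,0,0,0,0,0,-0.3],
], newtons=50)

```text
clock: 3.0
tcp_pos: [0.4506, -0.287, 0.1092]
orientation: [0.002, 0.121, 0.993, -0.001]
wrist_force: [-1.2, -0.8, 6.7]
finger_gap: 0.0434
grip_force: 52.0
```

step_arm([
  [0,0,10,0,0,0,-0.3],
  [0,0,25,0,0,0,-0.3],
  [0,0,30,0,0,0,-0.3],
  [0,0,10,0,0,0,-0.3],
  [0,0,0,0,0,0,-0.3],
])

```text
clock: 3.5
tcp_pos: [0.4503, -0.2865, 0.1839]
orientation: [0.001, 0.121, 0.993, -0.001]
wrist_force: [0.7, -0.1, -3.4]
finger_gap: 0.0435
grip_force: 51.8
```

```bash
python3 - <<'E'
from h import *
a=snap('scene','s1'); s=get_state(); print(s['tcp_pos'],s['finger_gap'],s['wrist_force'])
im=a['image'][110:220,150:290]; cv2.imwrite('pics/c1.png',cv2.resize(cv2.cvtColor(im,cv2.COLOR_RGB2BGR),None,fx=5,fy=5,interpolation=2))
E
```

```text
[ 0.44953806 -0.28589873  0.18232823] 0.043229587172027586 [-0.52995801 -0.38055111 -3.13156573]
```

View pics/c1.png

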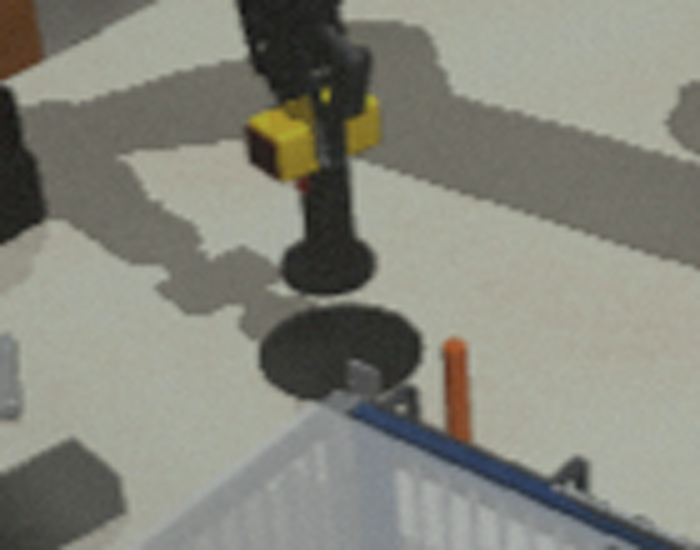

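The scanner is held upright with its window facing ahead. I'll carry it at this height (nose at about 0.200) to the reading pose.

step_arm([
  [5,20,0,0,0,2,-0.3],
  [8,35,0,0,0,2,-0.3],
  [8,40,0,0,0,2,-0.3],
  [8,45,0,0,0,2,-0.3],
  [8,50,0,0,0,2,-0.3],
])

```text
clock: 4.05
tcp_pos: [0.4854, -0.095, 0.1803]
orientation: [-0.001, 0.034, 0.999, 0.001]
wrist_force: [0.9, -0.2, -4.2]
finger_gap: 0.0435
grip_force: 52.0
```

step_arm([
  [8,50,0,0,0,2,-0.3],
  [8,50,0,0,0,1.9,-0.3],
  [8,50,0,0,0,0,-0.3],
  [7,45,0,0,0,0,-0.3],
  [3,30,0,0,0,0,-0.3],
])

```text
clock: 4.55
tcp_pos: [0.5189, 0.1296, 0.1802]
orientation: [-0.002, -0.001, 1.0, 0.0]
wrist_force: [0.2, -0.3, -2.9]
finger_gap: 0.0435
grip_force: 52.3
```

step_arm([
  [2,16,0,0,0,0,-0.3],
  [0,6,0,0,0,0,-0.3],
  [0,0,0,0,0,0,-0.3],
  [0,0,0,0,0,0,-0.3],
  [0,0,0,0,0,0,-0.3],
])

```text
clock: 5.05
tcp_pos: [0.522, 0.1472, 0.1822]
orientation: [-0.0, 0.001, 1.0, -0.0]
wrist_force: [0.6, 0.3, -3.7]
finger_gap: 0.0436
grip_force: 52.3
```

```bash
python3 - <<'E'
from h import *
a=snap('scene','s2'); s=get_state(); print(s['tcp_pos'],s['orientation'])
for f in ('s1','s2'):
    c=dict(np.load(f'pics/{f}.npz')); P=pts(c); H,S,V=cv2.split(cv2.cvtColor(c['image'],cv2.COLOR_RGB2HSV)); X,Y,Z=np.moveaxis(P,-1,0); ok=c['z_map']>0
    m=ok&(H>18)&(H<35)&(S>130)&(V>60)&(Z>.16)&(Z<.24); q=P[m]
    print('head',len(q),q.min(0),q.max(0))
    m=ok&(V<70)&(Z<.012)&(Z>-.006)&(X>.36)&(X<.53)&(Y<-.2)&(Y>-.37); n,l,st,ce=cv2.connectedComponentsWithStats(m.astype(np.uint8)); k=1+st[1:,4].argmax(); q=P[l==k]
    print('mat',len(q),q.min(0),q.max(0),q.mean(0),cv2.minEnclosingCircle((q[:,:2]*1000).astype(np.float32)))
t=snap('top','t2')
im=a['image'][140:300,150:320]; cv2.imwrite('pics/c2.png',cv2.resize(cv2.cvtColor(im,cv2.COLOR_RGB2BGR),None,fx=3.7,fy=3.7,interpolation=2))
E
```

```text
[0.52212601 0.14730028 0.18233846] [-5.46765290e-06  7.97285541e-04  9.99999679e-01 -7.92726544e-05]
head 205 [-1.89317744 -0.3130771   0.18195466] [0.49736741 0.116075   0.23761366]
mat 421 [ 0.38344031 -0.34624514 -0.00127139] [ 0.50912733 -0.22135463  0.01128897] [ 0.4448769  -0.28722244  0.00468805] ((445.9355773925781, -283.2926940917969), 63.79535675048828)
head 239 [0.48395253 0.11647562 0.18414511] [0.56554016 0.17098655 0.22242004]
mat 433 [ 0.38285902 -0.34783112 -0.00110898] [ 0.50927539 -0.21827225  0.01185595] [ 0.44363574 -0.28671547  0.00488047] ((444.4002990722656, -283.0005798339844), 65.19995880126953)
```

View pics/c2.png

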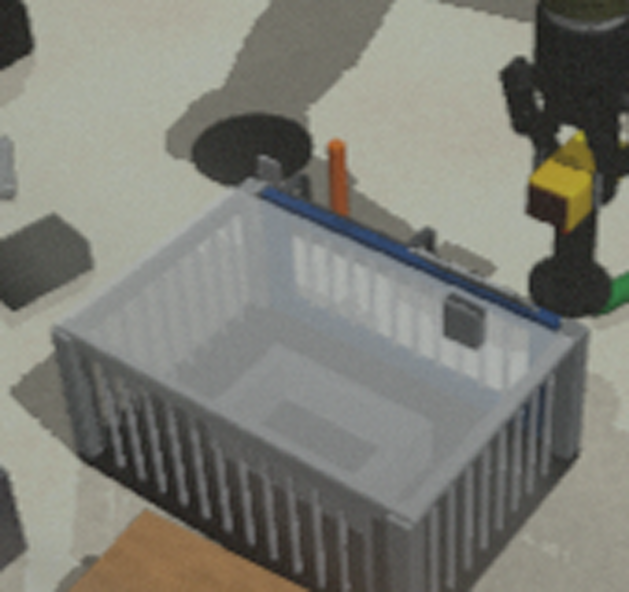

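The scanner sits level at the label's height and about 10 cm short of it. I'll nudge it +3 mm in y and -1 mm in z, then hold still.

step_arm([
  [0,3,-1,0,0,0,-0.3],
  [0,0,0,0,0,0,-0.3],
  [0,0,0,0,0,0,-0.3],
  [0,0,0,0,0,0,-0.3],
  [0,0,0,0,0,0,-0.3],
])

```text
clock: 5.65
tcp_pos: [0.5221, 0.1517, 0.1814]
orientation: [0.0, -0.0, 1.0, 0.0]
wrist_force: [0.1, -0.4, -3.1]
finger_gap: 0.0434
grip_force: 52.3
```

step_arm([
  [0,0,0,0,0,0,-0.3],
  [0,0,0,0,0,0,-0.3],
  [0,0,0,0,0,0,-0.3],
  [0,0,0,0,0,0,-0.3],
  [0,0,0,0,0,0,-0.3],
])

```text
clock: 6.15
tcp_pos: [0.5221, 0.1516, 0.1813]
orientation: [0.0, -0.0, 1.0, 0.0]
wrist_force: [0.0, 0.7, -2.7]
finger_gap: 0.0438
grip_force: 52.3
```

step_arm([
  [0,0,0,0,0,0,-0.3],
  [0,0,0,0,0,0,-0.3],
  [0,0,0,0,0,0,-0.3],
  [0,0,0,0,0,0,-0.3],
  [0,0,0,0,0,0,-0.3],
])

```text
clock: 6.65
tcp_pos: [0.5221, 0.1516, 0.1813]
orientation: [0.0, -0.0, 1.0, 0.0]
wrist_force: [-0.2, 0.9, -2.6]
finger_gap: 0.0432
grip_force: 52.3
```

step_arm([
  [0,0,0,0,0,0,-0.3],
  [0,0,0,0,0,0,-0.3],
  [0,0,0,0,0,0,-0.3],
  [0,0,0,0,0,0,-0.3],
  [0,0,0,0,0,0,-0.3],
])

```text
clock: 7.15
tcp_pos: [0.522, 0.1516, 0.1813]
orientation: [0.0, -0.0, 1.0, 0.0]
wrist_force: [0.5, -0.6, -2.2]
finger_gap: 0.0432
grip_force: 52.3
```

The label has been held in view for over 2 s. Now I'll return the scanner to the mat at (.445,-.285).

step_arm([
  [-5,-20,0,0,0,0,-0.3],
  [-8,-35,0,0,0,0,-0.3],
  [-8,-40,0,0,0,0,-0.3],
  [-8,-45,0,0,0,0,-0.3],
  [-8,-50,0,0,0,0,-0.3],
])

```text
clock: 7.65
tcp_pos: [0.4847, -0.0387, 0.1815]
orientation: [0.0, -0.001, 1.0, 0.0]
wrist_force: [1.6, -0.5, -3.1]
finger_gap: 0.0438
grip_force: 52.5
```

step_arm([
  [-8,-50,0,0,0,0,-0.3],
  [-8,-50,0,0,0,0,-0.3],
  [-8,-50,0,0,0,0,-0.3],
  [-8,-45,0,0,0,0,-0.3],
  [-4,-30,0,0,0,0,-0.3],
])

```text
clock: 8.15
tcp_pos: [0.4487, -0.2641, 0.1815]
orientation: [0.0, 0.001, 1.0, -0.001]
wrist_force: [-0.1, 0.3, -2.4]
finger_gap: 0.0436
grip_force: 52.6
```

step_arm([
  [-4,-16,0,0,0,0,-0.3],
  [0,-6,0,0,0,0,-0.3],
  [0,0,-20,0,0,0,-0.3],
  [0,0,-25,0,0,0,-0.3],
  [0,0,-10,0,0,0,-0.3],
])

```text
clock: 8.65
tcp_pos: [0.4446, -0.2805, 0.1243]
orientation: [-0.001, -0.001, 1.0, 0.002]
wrist_force: [-1.1, 0.3, -3.3]
finger_gap: 0.0436
grip_force: 52.5
```

step_arm([
  [0,0,-8,0,0,0,-0.3],
  [0,0,-4,0,0,0,-0.3],
  [0,0,-3,0,0,0,-0.3],
  [0,0,0,0,0,0,-0.3],
])

```text
clock: 9.05
tcp_pos: [0.4458, -0.2829, 0.1116]
orientation: [0.0, -0.0, 1.0, -0.0]
wrist_force: [-1.4, 0.4, -2.0]
finger_gap: 0.0436
grip_force: 52.5
```

step_arm([
  [0,0,-2,0,0,0,-0.3],
  [0,0,0,0,0,0,-0.3],
])

```text
clock: 9.25
tcp_pos: [0.4456, -0.283, 0.1096]
orientation: [0.0, -0.0, 1.0, -0.0]
wrist_force: [-0.2, 0.1, -1.8]
finger_gap: 0.0434
grip_force: 52.5
```

step_arm([
  [0,0,-2,0,0,0,-0.3],
  [0,0,0,0,0,0,-0.3],
])

```text
clock: 9.45
tcp_pos: [0.4459, -0.2832, 0.1091]
orientation: [0.001, -0.0, 1.0, -0.001]
wrist_force: [-2.4, 1.4, 7.2]
finger_gap: 0.0436
grip_force: 53.9
```

It's standing on the mat, so I'll release gently and rise.

step_arm([
  [0,0,1,0,0,0,0.1],
  [0,0,0,0,0,0,0.3],
  [0,0,0,0,0,0,0.8],
  [0,0,0,0,0,0,1],
  [0,0,0,0,0,0,1],
])

```text
clock: 9.95
tcp_pos: [0.4454, -0.2829, 0.1082]
orientation: [-0.0, -0.0, 1.0, 0.0]
wrist_force: [-0.8, -0.4, -0.3]
finger_gap: 0.0853
grip_force: 0.0
```

step_arm([
  [0,0,0,0,0,0,1],
  [0,0,15,0,0,0,1],
  [0,0,35,0,0,0,1],
  [0,0,50,0,0,0,1],
  [0,0,50,0,0,0,1],
])

```text
clock: 10.45
tcp_pos: [0.4449, -0.2824, 0.2593]
orientation: [-0.001, -0.0, 1.0, 0.001]
wrist_force: [1.1, -0.1, 1.0]
finger_gap: 0.0854
grip_force: 0.0
```

```bash
python3 - <<'E'
from h import *
s=get_state(); print(s['tcp_pos'],s['finger_gap'])
a=snap('scene','s3')
P=pts(a); H,S,V=cv2.split(cv2.cvtColor(a['image'],cv2.COLOR_RGB2HSV)); X,Y,Z=np.moveaxis(P,-1,0); ok=a['z_map']>0
q=P[ok&(H>18)&(H<35)&(S>130)&(V>60)&(Z>.136)&(Z<.155)&(Y<-.2)&(X>.3)];print(len(q),q.min(0),q.max(0))
im=a['image'][100:230,150:310]; cv2.imwrite('pics/c3.png',cv2.resize(cv2.cvtColor(im,cv2.COLOR_RGB2BGR),None,fx=4.5,fy=4.5,interpolation=2))
E
```

```text
[ 0.44488148 -0.28235148  0.2593189 ] 0.08540434000443278
171 [ 0.40272189 -0.30418478  0.13601673] [ 0.49034508 -0.2581376   0.15035659]
```

View pics/c3.png

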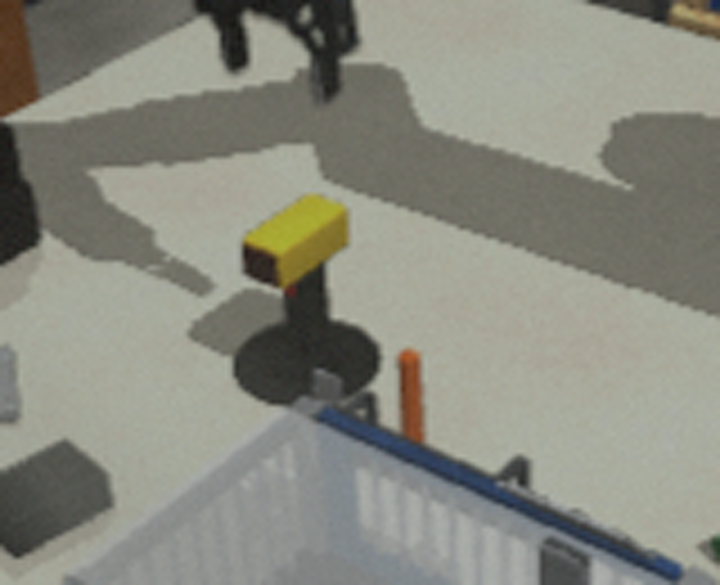

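The scanner stands upright in the middle of the mat at about (.446,-.281). Next is the knob.

step_arm([
  [25,38,0,0,0,0,1],
  [30,48,0,0,0,0,1],
  [30,48,0,0,0,0,1],
  [30,48,0,0,0,0,1],
  [25,38,0,0,0,0,1],
])

```text
clock: 11.0
tcp_pos: [0.5758, -0.0776, 0.2583]
orientation: [0.0, -0.0, 1.0, 0.0]
wrist_force: [0.8, -0.9, 0.4]
finger_gap: 0.0853
grip_force: 0.0
```

step_arm([
  [18,28,0,0,0,0,1],
  [0,0,0,0,0,0,1],
  [0,0,-40,0,0,0,1],
  [0,0,-40,0,0,0,1],
  [0,0,-14,0,0,0,1],
])

```text
clock: 11.5
tcp_pos: [0.5902, -0.0516, 0.1599]
orientation: [-0.003, -0.0, 1.0, 0.001]
wrist_force: [-1.1, 0.8, 0.3]
finger_gap: 0.0853
grip_force: 0.0
```

step_arm([
  [0,0,0,0,0,0,0.2],
  [0,0,0,0,0,0,-0.4],
  [0,0,0,0,0,0,-0.4],
  [0,0,0,0,0,0,-0.4],
], newtons=40)

```text
clock: 11.9
tcp_pos: [0.5944, -0.0447, 0.168]
orientation: [0.003, -0.002, 1.0, 0.008]
wrist_force: [-2.8, 38.8, 21.7]
finger_gap: 0.0282
grip_force: 19.8
```

```bash
python3 - <<'E'
from h import *
s=get_state(); print(s['tcp_pos'],s['finger_gap'],s['wrist_force'])
a=snap('scene','s4')
im=a['image'][100:230,180:310]; cv2.imwrite('pics/c4.png',cv2.resize(cv2.cvtColor(im,cv2.COLOR_RGB2BGR),None,fx=4.5,fy=4.5,interpolation=2))
E
```

```text
[ 0.59441311 -0.04468507  0.1679859 ] 0.028248248214732444 [-2.79097805 38.81150318 21.72954655]
```

View pics/c4.png

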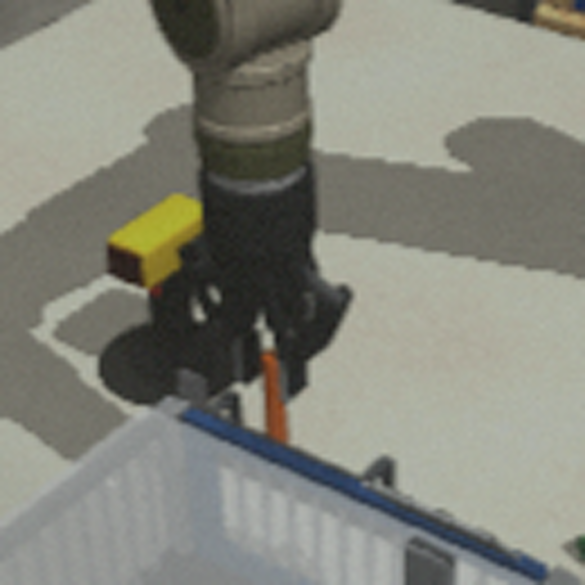

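The row limits left the hand about 10 mm short, so the left finger is pressing the knob against its stop. I'll open up and re-centre.

step_arm([
  [0,8,0,0,0,0,0.4],
  [0,0,0,0,0,0,0.4],
  [0,0,0,0,0,0,0.4],
])

```text
clock: 12.25
tcp_pos: [0.5936, -0.0442, 0.1654]
orientation: [0.001, -0.0, 1.0, -0.001]
wrist_force: [0.1, 0.1, 0.4]
finger_gap: 0.0601
grip_force: 0.0
```

step_arm([
  [10,10,0,0,0,0,0.4],
  [0,0,0,0,0,0,0.4],
  [0,0,0,0,0,0,0.4],
])

```text
clock: 12.55
tcp_pos: [0.6033, -0.0338, 0.1641]
orientation: [-0.0, -0.0, 1.0, -0.0]
wrist_force: [-0.2, -1.3, -0.3]
finger_gap: 0.0598
grip_force: 0.0
```

```bash
python3 - <<'E'
from h import *
s=get_state(); print(s['tcp_pos'],s['finger_gap'],s['wrist_force'])
for n in('scene','top'):
    a=snap(n,n[0]+'5'); P=pts(a); H,S,V=cv2.split(cv2.cvtColor(a['image'],cv2.COLOR_RGB2HSV)); X,Y,Z=np.moveaxis(P,-1,0)
    q=P[(a['z_map']>0)&(H>3)&(H<17)&(S>130)&(Z>.14)&(Z<.215)&(abs(Y)<.1)&(X<.65)&(X>.5)]
    print(len(q)); 
    if len(q): print(q.min(0),q.max(0),np.median(q,0))
E
```

```text
[ 0.60333196 -0.03375359  0.16407228] 0.05983515984363121 [-0.18670536 -1.26586411 -0.34136485]
70
[ 0.59675081 -0.04016644  0.14203662] [ 0.60993541 -0.026362    0.20776235] [ 0.60583842 -0.03225643  0.17770355]
0
```

Centred on the knob, so I'll close.

step_arm([
  [0,0,0,0,0,0,-0.3],
  [0,0,0,0,0,0,-0.7],
  [0,0,0,0,0,0,-0.7],
  [0,0,0,0,0,0,-0.7],
], newtons=40)

```text
clock: 13.05
tcp_pos: [0.6029, -0.0338, 0.1645]
orientation: [0.0, -0.0, 1.0, -0.0]
wrist_force: [0.1, -0.4, 0.8]
finger_gap: 0.015
grip_force: 39.1
```

step_arm([
  [0,0,4,0,0,0,-0.8],
  [0,0,5,0,0,0,-0.8],
  [0,0,5,0,0,0,-0.8],
  [0,0,0,0,0,0,-0.8],
])

```text
clock: 13.45
tcp_pos: [0.6031, -0.0338, 0.1793]
orientation: [0.0, -0.0, 1.0, -0.0]
wrist_force: [-0.3, -0.3, -1.6]
finger_gap: 0.0149
grip_force: 39.0
```

The wrist reads the bolt's weight (1.6 N) at about 14 mm lift. Now I'll draw it left.

step_arm([
  [0,4,0,0,0,0,-0.8],
  [0,6,0,0,0,0,-0.8],
  [0,6,0,0,0,0,-0.8],
  [0,6,0,0,0,0,-0.8],
  [0,6,0,0,0,0,-0.8],
])

```text
clock: 13.95
tcp_pos: [0.6026, -0.0049, 0.1781]
orientation: [-0.0, -0.0, 1.0, 0.0]
wrist_force: [-0.4, -0.9, -1.5]
finger_gap: 0.0147
grip_force: 39.0
```

step_arm([
  [0,8,0,0,0,0,-0.8],
  [0,8,0,0,0,0,-0.8],
  [0,8,0,0,0,0,-0.8],
  [0,4,0,0,0,0,-0.8],
  [0,0,0,0,0,0,-0.8],
])

```text
clock: 14.45
tcp_pos: [0.6025, 0.0237, 0.1781]
orientation: [-0.0, -0.001, 1.0, 0.001]
wrist_force: [-1.7, 1.1, -2.3]
finger_gap: 0.015
grip_force: 39.0
```

Drawn 57 mm. Now I'll swing the gate along the arc, turning the hand with it.

step_arm([
  [-7.6,1.2,0,0,0,-2.5,-0.8],
  [-7.6,1.7,0,0,0,-2.5,-0.8],
  [-7.5,2.0,0,0,0,-2.5,-0.8],
  [-7.4,2.3,0,0,0,-2.5,-0.8],
  [0,0,0,0,0,0,-0.8],
])

```text
clock: 14.95
tcp_pos: [0.5734, 0.0296, 0.179]
orientation: [0.001, 0.087, 0.996, 0.0]
wrist_force: [2.2, -0.5, -0.8]
finger_gap: 0.0151
grip_force: 39.1
```

step_arm([
  [-7.3,2.6,0,0,0,-2.5,-0.8],
  [-7.2,2.9,0,0,0,-2.5,-0.8],
  [-7.1,3.2,0,0,0,-2.5,-0.8],
  [-7.0,3.6,0,0,0,-2.5,-0.8],
  [0,0,0,0,0,0,-0.8],
])

```text
clock: 15.45
tcp_pos: [0.545, 0.0418, 0.1788]
orientation: [0.001, 0.173, 0.985, 0.0]
wrist_force: [1.8, -2.4, -2.2]
finger_gap: 0.0148
grip_force: 39.1
```

step_arm([
  [0,0,0,0,0,0,-0.8],
  [0,0,0,0,0,0,-0.8],
  [0,0,0,0,0,0,-0.8],
  [0,0,0,0,0,0,-0.8],
  [0,0,0,0,0,0,-0.8],
])

```text
clock: 15.95
tcp_pos: [0.5447, 0.0418, 0.1784]
orientation: [0.0, 0.173, 0.985, 0.0]
wrist_force: [2.2, -0.7, -1.5]
finger_gap: 0.0151
grip_force: 39.1
```

```bash
python3 - <<'E'
from h import *
s=get_state(); print(s['tcp_pos'],s['finger_gap'],s['wrist_force'])
t=snap('top','t6');a=snap('scene','s6')
P=pts(a); H,S,V=cv2.split(cv2.cvtColor(a['image'],cv2.COLOR_RGB2HSV)); X,Y,Z=np.moveaxis(P,-1,0)
q=P[(a['z_map']>0)&(H>100)&(H<125)&(S>110)&(Z>.135)&(Z<.16)&(X>.45)&(X<.7)&(abs(Y)<.22)]
f=cv2.fitLine((q[:,:2]*1000).astype(np.float32),cv2.DIST_HUBER,0,.01,.01).ravel();print(len(q),np.degrees(np.arctan2(f[0],f[1])))
B=lambda c,k:cv2.resize(cv2.cvtColor(c,cv2.COLOR_RGB2BGR),(400,400),interpolation=2)
cv2.imwrite('pics/c6.png',np.hstack([B(t['image'][80:250,160:370],0),B(a['image'][110:290,150:330],0)]))
E
```

```text
[0.54466993 0.04182773 0.17836019] 0.015055832622497595 [ 2.17876249 -0.70474156 -1.54705726]
154 18.394045
```

View pics/c6.png

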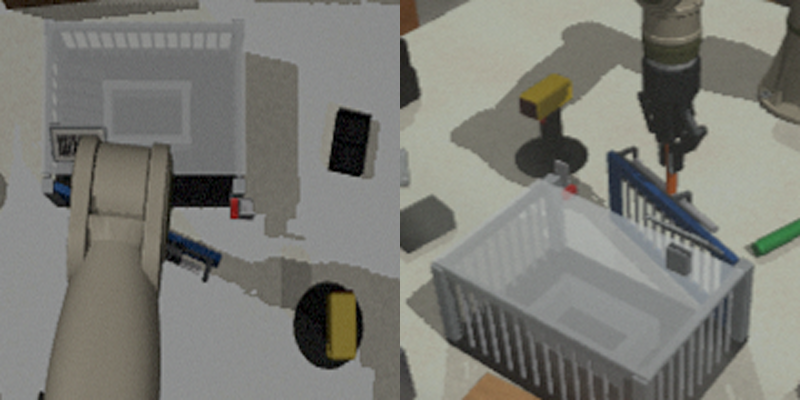

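The right and left views show the gate open about 20°, the knob still in the fingers, the bolt drawn clear of the red lip, and the scanner upright on its mat. I'm handing in.

```bash
python3 -c "
from workcell import *
print(hand_in())"
```

```text
the job is handed in; nothing more can be done
None
```

The job is handed in at about 16 s: label held in view for over 2 s, scanner back upright near the middle of its mat, bolt raised and drawn 57 mm, gate held at about 20° with the fingers on the knob; a first, off-centre grip briefly pushed the knob with about 39 N before I re-centred, and no verdict came back.

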